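# Crank the vial carriage to the index pin

### The job

Bring the vial carriage of the hand-cranked stage to its next filling position: crank the handwheel by its knob until the carriage's pointer is level with the tall pin clamped on the scale (not the low square block), then let go of the knob. Move the carriage only with the handwheel, and leave the glassware and boxes around the stage where they stand.

Things in the scene. Friction and masses are not known exactly. Their poses are not given: they have to be found in the camera images.
- stage: Fixed positioning stage, base plate 190 x 450 mm, white gearbox at one end. Origin: on the table, under the vertical handwheel axis. +y: travel direction, from the wheel along the guide rods; z up. Handwheel: steel disc 140 mm wide lying flat on the gearbox, top 117 mm high. Clockwise from above moves the carriage along +y, 60 mm per turn (9.55 mm/rad); takes 3 N at the knob, stays where left.
- knob_center (a point): Centre of the upright black crank knob on the handwheel: 23 mm in diameter, 50 mm tall, from 118 to 168 mm above the table, its centre (this point) at 143 mm and 50 mm from the wheel's axis. It spins freely on its own pin, so it can be held firmly, the gripper keeping its direction, while it is led round its circle. The wheel can turn more than once.
- carriage: Sliding carriage, 100 x 90 mm, with a white block of six blue-capped vials (tops 120 mm above the table). Origin: the tip of its dark pointer, 56 mm above the table, jutting out over the white scale rail (black lines every 10 mm) on the stage's +x side. It slides along the stage's y axis.
- pin: Tall rider on the scale rail: steel collar 18 mm square with an upright pin, 14 mm in diameter, 65 mm tall in all; fixed. Origin: middle of its underside, 50 mm above the table, 14 mm beyond the pointer's path; axes as the stage's. It stands on either side of the pointer, which is level with it at equal stage y. The other rider, a plain block 14 mm high, is not the mark.

How it is judged:
By the outcome, as a careful person would: the job done as asked, in the order asked, and still so for the second after the job is handed in, with the robot touching nothing.
It also fails if it takes over 45 s, if anything falls off the work surface, if the arm or the gripper's body presses on something with over 40 N, if the wrist force passes 120 N, or if a joint passes its speed limit or range.

### The arm

A 6-joint arm with a two-finger parallel gripper is mounted at the origin on the work surface. World frame = base frame: x ahead of the robot, y to its left, z up, the work surface at z = 0. Lengths are in m, angles in rad, forces in N, time in s.
With the tool pointing down it reaches from about 0.375 to 0.9 m from the base axis. Payload 3.1 kg.
Tool frame: the origin (TCP) lies between the finger pads; the fingertips stand 8 mm ahead of it and the grasp point (between the pads) lies 11 mm behind it; z points along the fingers, y is the line along which they close (so a half turn about z gives the same grasp; the last joint's range is limited). The gripper opens to 85 mm and grips with 20 to 120 N. Pads are 22 mm wide; open, the fingers measure 114 mm over their backs; the gripper's body (76 mm by 85 mm) begins 54 mm behind the grasp point. The pads swing forward as they close: fully open they stand 13 mm farther back than shut.
Start: joints at [0.996, 0.527, 1.433, -0, 1.181, -0.178], TCP at [0.242, 0.576, 0.239] pointing down, gripper open.
Joint ranges: [-3.08, 3.08], [-0.75, 2.2], [0.22, 2.44], [-1.43, 4.57], [0, 2.65], [-2.85, 2.85]. Speed limits (rad/s): [2.79, 2.79, 3.14, 3.14, 3.14, 3.14].

### API

Orientations are given as a unit quaternion [x, y, z, w].
In Python, from station import readout, cams, sign_off gives the robot as it stands.
- The arm moves only by the tool send_rows, never from a script. Its argument "commands" is text: rows parted by semicolons, each of 5 numbers parted by spaces: the finger opening in mm, from 0 to 85.4, then the shift along the tool's x, y, z each as a share of 0.02 m, from -1 to 1, then the turn about the tool's z as a share of 4 degrees, from -1 to 1. In form: grip dx dy dz spin; .... A call has 1 to 20 rows; each row shifts and turns the commanded pose from where the row before left it, along the tool's axes as they then stand; what a row does not reach is not made up. A row lasts 1/12 s, in which the tool goes at most 41.7 mm and 7.16 degrees, less where a joint would pass 70% of its speed; a pose out of reach is approached as far as the arm can. A call with a number of a shift or a turn outside -1 to 1 is refused whole. A call with a gripper value outside its range is refused whole. The fingers move at their own pace and stop on an object; "grip_force" is the grip in N (left out, the last holds). Time passes only in rows, so rows that do not move let the fingers close. It gives the time, the measured TCP pose, the force, the opening and the grip force at its end, in the units of the state.
- readout.sense(): the state, without advancing time (a new reading comes with each control period).
- cams.snapshot(name): name is "side" or "top" or "wrist"; returns a dict with "pixels" (384x512x3 uint8, red, green, blue), "intrinsics" (3x3 intrinsics, pixels), "eye" and "rotation" of the camera in the world. Camera axes: x right, y down, z forward; pixel columns grow to the right and rows downward; lengths in m; the calibration is good to about 2 mm. A picture is of the moment at which its call begins. There is no depth.
- sign_off(): hands the job in; it is judged then, once.
The state is a dict: "t": time; "q": joint angles; "qd": joint speeds; "tau": joint torques, N m; "tcp_pos": TCP position; "tool_rot": TCP orientation; "force": force on the tool from outside, world axes, zero at the start; "ft_torque": the same for the moment, N m; "finger_gap": opening from 0.0 (shut) to 1.0 (fully open); "gripper_force": force on a finger pad.
Only numpy, scipy, OpenCV 4.12 (cv2) and the standard library are available. Lean on these libraries where they do the work, as an engineer would, in place of code of your own. Each camera call takes 0.05 s, during which the arm holds its last target. There are 200 camera calls.

## Working session

There is one attempt and no reset: what is moved stays moved. The work goes in short steps, Python scripts to look and compute and a tool call to move; the robot and the scene stay as the last step left them, time stands still between calls to the robot, and variables do not carry over. Pictures are saved under pics/ and viewed, at most 10 in all, crops included, and the job is handed in when it is done.

Besides the shell and the picture viewer there is one more tool, called as a command line: name --argument value ..., lists and objects as JSON in quotes. send_rows: Moves the arm, as the interface text tells. Its arguments: {"type":"object","properties":{"commands":{"type":"string"},"grip_force":{"type":"number"}},"required":["commands"]}

```bash
mkdir -p pics; ls; python3 - <<'E'
from station import readout, cams
import cv2,pickle
for n in("top","side"):
    s=cams.snapshot(n); pickle.dump(s,open(f"pics/{n}0.pkl","wb"))
    cv2.imwrite(f"pics/{n}0.png",cv2.resize(s["pixels"][:,:,::-1],(800,600),interpolation=cv2.INTER_CUBIC))
    print(n,s["intrinsics"],s["eye"],s["rotation"])
r=readout.sense();print(r)
E
```

```text
pics
top [[432.89524537   0.         258.97287061]
 [  0.         432.89524537 190.12374402]
 [  0.           0.           1.        ]] [ 0.48822713 -0.00908621  0.78456309] [-0.70273572  0.70509251 -0.07609581  0.05671405]
side [[354.09268454   0.         256.82843747]
 [  0.         354.09268454 188.39811943]
 [  0.           0.           1.        ]] [0.90547133 0.3676295  0.54811515] [ 0.31407556  0.8542356  -0.39104286 -0.13683407]
{'t': 0.1, 'q': array([ 9.95515657e-01,  5.28392901e-01,  1.43378576e+00, -4.32542610e-06,
        1.18140886e+00, -1.78496799e-01]), 'qd': array([-0.00021487, -0.00307987, -0.00157734,  0.00014428, -0.00207523,
        0.00116511]), 'tau': array([ 7.68757818e-04, -4.43306494e+01, -1.78585947e+01, -1.69889049e-04,
        3.88453191e-03, -1.70020763e-05]), 'tcp_pos': array([0.24115378, 0.57591165, 0.23841567]), 'tool_rot': array([ 1.97092160e-01,  9.80384458e-01, -9.28164861e-04, -3.65225580e-04]), 'force': array([-0.05149917, -0.27465735, -0.55287738]), 'ft_torque': array([-0.00842232,  0.05886826, -0.02112782]), 'gripper_force': 0.0, 'finger_gap': 1.002558035815578}
```

View pics/top0.png

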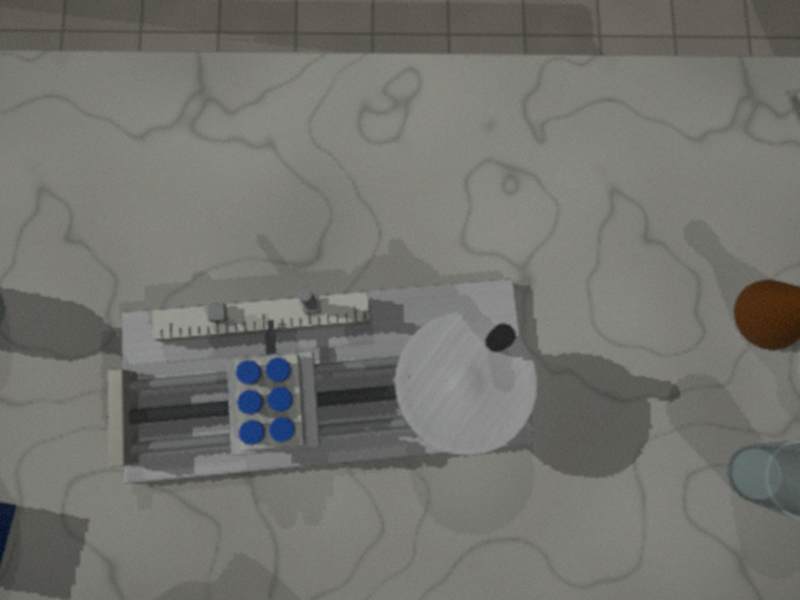

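View pics/side0.png

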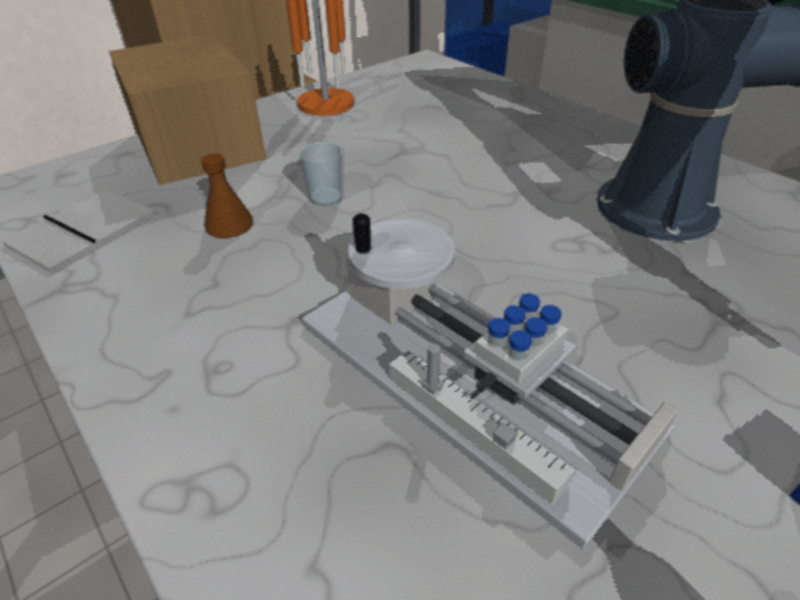

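The top view shows the wheel at about (465,383), the knob at (500,337), the pointer at (270,335), the tall pin at (310,300) and the low block at (217,312). The pin is nearer the wheel, so the carriage has to go along −y, which means cranking counter-clockwise.

```bash
python3 - <<'E'
import cv2,pickle,numpy as np
t=pickle.load(open("pics/top0.pkl","rb"))["pixels"][:,:,::-1];s=pickle.load(open("pics/side0.pkl","rb"))["pixels"][:,:,::-1]
a=cv2.resize(t[180:240,90:250],(800,300),interpolation=cv2.INTER_CUBIC)   # x5
b=cv2.resize(s[210:330,240:400],(400*2,600),interpolation=cv2.INTER_CUBIC) # x5
cv2.imwrite("pics/ca.png",cv2.convertScaleAbs(a,alpha=1.5));cv2.imwrite("pics/cb.png",b)
E
```

```text
(no output)
```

View pics/ca.png

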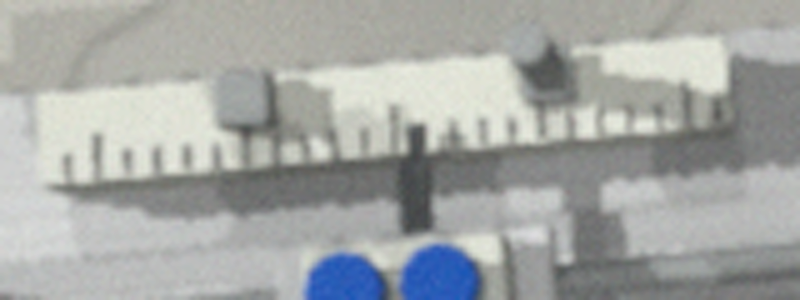

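View pics/cb.png

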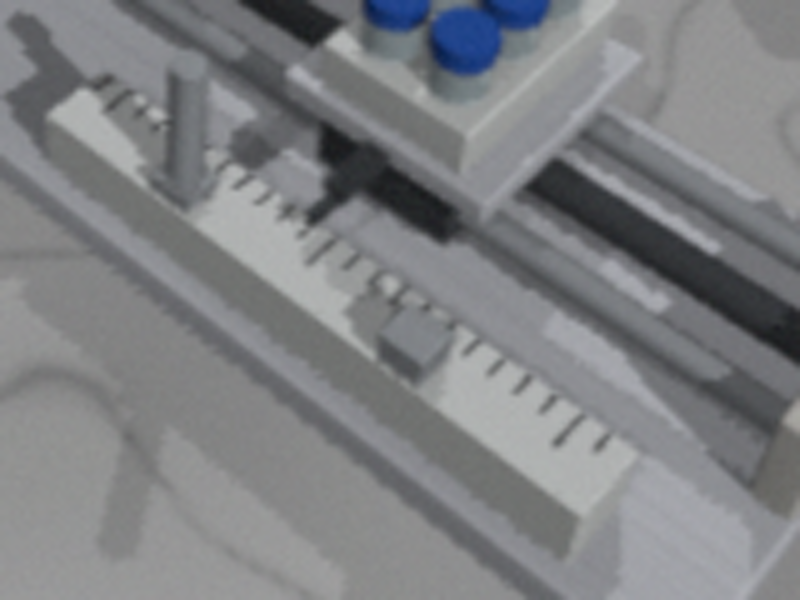

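Crop a (×5, offset 90,180) shows the pointer tip at (417,127), the pin top at (530,42) and the rail's lower edge running from (52,187) to (735,127). Crop b (×5, offset 240,210) shows the pin top at (188,62), its base at about (185,185) and the pointer tip at (318,218).

```bash
cat > h.py <<'E'
import cv2,pickle,numpy as np
from scipy.spatial.transform import Rotation as R
def ray(s,p):
    d=R.from_quat(s["rotation"]).as_matrix()@np.linalg.solve(s["intrinsics"],[p[0],p[1],1]); return np.array(s["eye"]),d
def plane(s,p,z):
    e,d=ray(s,p); return e+d*(z-e[2])/d[2]
def cross(s1,p1,s2,p2):
    (a,u),(b,v)=ray(s1,p1),ray(s2,p2); k=np.linalg.lstsq(np.c_[u,-v],b-a,rcond=None)[0]
    P,Q=a+u*k[0],b+v*k[1]; return (P+Q)/2,np.linalg.norm(P-Q)
def ca(x,y): return (90+(x+.5)/5-.5,180+(y+.5)/5-.5)
def cb(x,y): return (240+(x+.5)/5-.5,210+(y+.5)/5-.5)
E
python3 - <<'E'
from h import *
np.set_printoptions(precision=4,suppress=True)
t=pickle.load(open("pics/top0.pkl","rb"));s=pickle.load(open("pics/side0.pkl","rb"))
e1,e2=plane(t,ca(52,187),.05),plane(t,ca(735,127),.05)
uy=(e1-e2)/np.linalg.norm(e1-e2);print("uy rail",uy,np.linalg.norm(e1-e2))
# caps direction: blue blobs, columns
def blobs(im,m,amin):
    n,l,st,c=cv2.connectedComponentsWithStats(m.astype(np.uint8)); return [(c[i],st[i]) for i in range(1,n) if st[i,4]>amin]
P=t["pixels"].astype(int)
dark=(P.max(2)<60);dark[:200]=0;dark[:,:300]=0;dark[230:]=0;dark[:,340:]=0
k=blobs(P,dark,30);print("knob blobs",k)
PT=plane(t,ca(417,127),.056);PS=plane(s,cb(318,218),.056);print("pointer",PT,PS,cross(t,ca(417,127),s,cb(318,218)))
a,b=plane(t,ca(530,42),.115),plane(s,cb(188,62),.115);print("pin top",a,b,cross(t,ca(530,42),s,cb(188,62)))
print("pin base side",plane(s,cb(185,185),.054))
for p in (a,b): print("dy rel pointer",(p-(PT if p is a else PS))@uy, (p-(PT if p is a else PS))@np.array([uy[1],-uy[0],0]))
# wheel: bright disc edge fit
g=cv2.cvtColor(t["pixels"],cv2.COLOR_RGB2GRAY)
c=cv2.HoughCircles(cv2.medianBlur(g,3),cv2.HOUGH_GRADIENT,1,50,param1=60,param2=15,minRadius=38,maxRadius=52);print("circ",c)
for q in (c[0] if c is not None else [])[:3]: print(plane(t,q[:2],.117), 2*q[2]*(t['eye'][2]-.117)/432.9)
S=s["pixels"].astype(int);d2=(S.max(2)<60);d2[:130]=0;d2[170:]=0;d2[:,:215]=0;d2[:,245:]=0
print("side knob",blobs(S,d2,20))
E
```

```text
uy rail [-0.0869  0.9962  0.    ] 0.2315417164885806
knob blobs [(array([319.9824, 215.9251]), array([311, 208,  19,  17, 227], dtype=int32))]
pointer [0.6014 0.1162 0.056 ] [0.5958 0.1161 0.056 ] (array([0.5996, 0.1169, 0.0601]), np.float64(0.0035681891121166053))
pin top [0.6192 0.0716 0.115 ] [0.6187 0.0718 0.115 ] (array([0.619 , 0.0718, 0.1152]), np.float64(0.00042305454357312663))
pin base side [0.6199 0.0739 0.054 ]
dy rel pointer -0.04599570430836463 0.013828969902420716
dy rel pointer -0.04619742534884431 0.01891216296810054
circ [[[296.5 245.5  45.7]
  [116.5 259.5  51.4]
  [375.5 267.5  40. ]
  [118.5 199.5  45.8]]]
[ 0.5286 -0.085   0.117 ] 0.14094540873323197
[0.5088 0.1881 0.117 ] 0.15852503507677781
[ 0.4947 -0.2054  0.117 ] 0.12336578238968614
side knob [(array([231.3291, 148.7595]), array([226, 137,  11,  25, 237], dtype=int32))]
```

```bash
python3 - <<'E'
from h import *
from station import cams
np.set_printoptions(precision=4,suppress=True)
t=pickle.load(open("pics/top0.pkl","rb"));s=pickle.load(open("pics/side0.pkl","rb"))
print("knob",cross(t,(319.98,215.93),s,(231.33,148.76)))
print("side z.143",plane(s,(231.33,148.76),.143), "top .143",plane(t,(319.98,215.93),.143))
w=cams.snapshot("wrist");cv2.imwrite("pics/w.png",w["pixels"][:,:,::-1])
T=R.from_quat([.19709,.98038,0,0]).as_matrix();print(T)
E
```

```text
knob (array([ 0.5706, -0.118 ,  0.1428]), np.float64(0.0008938480108369207))
side z.143 [ 0.5706 -0.1173  0.143 ] top .143 [ 0.5709 -0.1183  0.143 ]
[[-0.9223  0.3865  0.    ]
 [ 0.3865  0.9223  0.    ]
 [ 0.      0.     -1.    ]]
```

View pics/w.png

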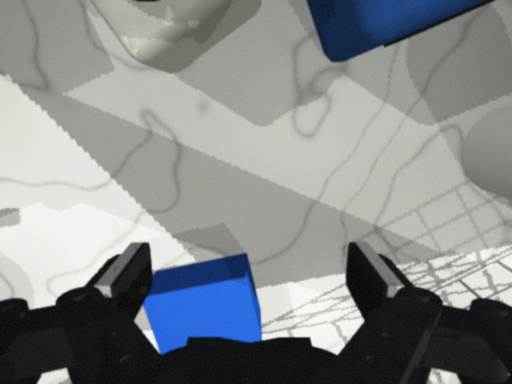

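The wrist view shows blue and white boxes near the arm, one of them directly under the gripper, so I'll lift first and travel high.

send_rows --commands "85 0 0 -1 0;85 0 0 -1 0;85 0 0 -1 0;85 0 0 -1 0;85 -0.9 -0.8 0 0;85 -0.9 -0.8 0 0;85 -0.9 -0.8 0 0;85 -0.9 -0.8 0 0;85 -0.9 -0.8 0 0;85 -0.9 -0.8 0 0;85 -0.9 -0.8 0 0;85 -0.9 -0.8 0 0;85 -0.9 -0.8 0 0;85 -0.9 -0.8 0 0;85 -0.9 -0.8 0 0;85 -0.9 -0.8 0 0;85 -0.9 -0.8 0 0;85 -0.9 -0.8 0 0;85 -0.9 -0.8 0 0;85 -0.9 -0.8 0 0" --grip_force 40

```text
t: 1.82
tcp_pos: [0.4083, 0.2279, 0.3191]
tool_rot: [0.197, 0.98, -0.0, -0.0]
force: [0.3, -0.5, 0.4]
finger_gap: 0.995
gripper_force: 0.0
```

send_rows --commands "85 -0.9 -0.8 0 0;85 -0.9 -0.8 0 0;85 -0.9 -0.8 0 0;85 -0.9 -0.8 0 0;85 -0.9 -0.8 0 0;85 -0.9 -0.8 0 0;85 -0.9 -0.8 0 0;85 -0.9 -0.8 0 0;85 -0.9 -0.8 0 0;85 -0.9 -0.8 0 0;85 -0.9 -0.8 0 0;85 -0.9 -0.8 0 0;85 -0.9 -0.8 0 0;85 -0.9 -0.8 0 0;85 -0.9 -0.8 0 0;85 -0.9 -0.8 0 0;85 0 0 0 0;85 0 0 0 0"

```text
t: 3.32
tcp_pos: [0.5749, -0.1193, 0.3186]
tool_rot: [0.198, 0.98, 0.0, -0.001]
force: [-0.4, 0.3, 0.3]
finger_gap: 0.997
gripper_force: 0.0
```

send_rows --commands "85 0.22 0 1 0;85 0 0 1 0;85 0 0 1 0;85 0 0 1 0;85 0 0 1 0;85 0 0 1 0;85 0 0 1 0;85 0 0 1 0;85 0 0 1 0;85 0 0 0 0;60 0 0 0 0;40 0 0 0 0;30 0 0 0 0;30 0 0 0 0;30 0 0 0 0"

```text
t: 4.57
tcp_pos: [0.5714, -0.1169, 0.1405]
tool_rot: [0.197, 0.98, -0.0, 0.001]
force: [0.3, 1.0, 0.8]
finger_gap: 0.354
gripper_force: 0.0
```

```bash
python3 - <<'E'
from h import *
from station import cams
for i,n in enumerate(("wrist","side")):
    w=cams.snapshot(n);pickle.dump(w,open(f"pics/{n}1.pkl","wb"));cv2.imwrite(f"pics/{n}1.png",w["pixels"][:,:,::-1])
a=cv2.imread("pics/wrist1.png");b=cv2.imread("pics/side1.png")[80:330,150:420]
b=cv2.resize(b,None,fx=384/250,fy=384/250)[:,:]
m=np.hstack([a,b]);cv2.imwrite("pics/m1.png",cv2.resize(m,(800,int(m.shape[0]*800/m.shape[1]))))
E
```

```text
(no output)
```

View pics/m1.png

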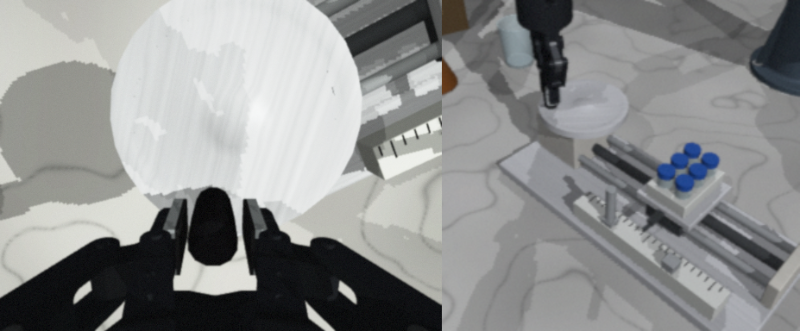

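The knob stands upright and centred between the pads, at about (213,225), and the fingers clear the wheel. Next I close and start cranking counter-clockwise.

send_rows --commands "15 0 0 0.1 0;15 0 0 0 0;15 0 0 0 0;15 0 0 0 0;15 0 0 0 0;15 0 0 0 0" --grip_force 40

```text
t: 5.17
tcp_pos: [0.5714, -0.1171, 0.1388]
tool_rot: [0.197, 0.98, -0.0, 0.001]
force: [-0.5, -0.3, 8.0]
finger_gap: 0.251
gripper_force: 38.9
```

send_rows --commands "15 -0.08 0.43 0 0;15 0 0.44 0 0;15 0.08 0.43 0 0;15 0.15 0.41 0 0;15 0.22 0.38 0 0;15 0.28 0.33 0 0;15 0 0 0 0;15 0 0 0 0"

```text
t: 5.83
tcp_pos: [0.5767, -0.0667, 0.1388]
tool_rot: [0.197, 0.98, -0.0, -0.001]
force: [-3.8, 1.0, 10.7]
finger_gap: 0.253
gripper_force: 39.2
```

```bash
python3 - <<'E'
from station import readout
r=readout.sense();print(r["tcp_pos"],r["force"],r["finger_gap"],r["gripper_force"])
E
```

```text
[ 0.57674973 -0.06665838  0.13879925] [-3.82054553  1.01687169 10.71782956] 0.25269698035750254 39.21988579648314
```

send_rows --commands "15 0.33 0.28 0 0;15 0.38 0.22 0 0;15 0.41 0.15 0 0;15 0.43 0.08 0 0;15 0.44 0 0 0;15 0.43 -0.08 0 0;15 0.41 -0.15 0 0;15 0.38 -0.22 0 0;15 0.33 -0.28 0 0;15 0 0 0 0;15 0 0 0 0"

```text
t: 6.75
tcp_pos: [0.513, -0.0407, 0.1388]
tool_rot: [0.197, 0.98, -0.001, 0.002]
force: [-1.1, -3.9, 9.3]
finger_gap: 0.249
gripper_force: 39.6
```

send_rows --commands "15 0.28 -0.33 0 0;15 0.22 -0.38 0 0;15 0.15 -0.41 0 0;15 0.08 -0.43 0 0;15 0 -0.44 0 0;15 -0.08 -0.43 0 0;15 -0.15 -0.41 0 0;15 0 0 0 0;15 0 0 0 0"

```text
t: 7.5
tcp_pos: [0.4812, -0.0889, 0.1388]
tool_rot: [0.197, 0.98, -0.001, 0.001]
force: [-2.7, -2.7, 13.0]
finger_gap: 0.252
gripper_force: 40.1
```

```bash
python3 - <<'E'
from h import *
from station import cams
for n in ("top","side"):
    w=cams.snapshot(n);pickle.dump(w,open(f"pics/{n}2.pkl","wb"))
t=pickle.load(open("pics/top2.pkl","rb"))["pixels"][:,:,::-1];s=pickle.load(open("pics/side2.pkl","rb"))["pixels"][:,:,::-1]
a=cv2.resize(t[180:240,90:250],(800,300),interpolation=cv2.INTER_CUBIC)
b=cv2.resize(s[210:270,240:400],(800,300),interpolation=cv2.INTER_CUBIC)
cv2.imwrite("pics/m2.png",np.vstack([cv2.convertScaleAbs(a,alpha=1.5),b]))
E
```

```text
(no output)
```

View pics/m2.png

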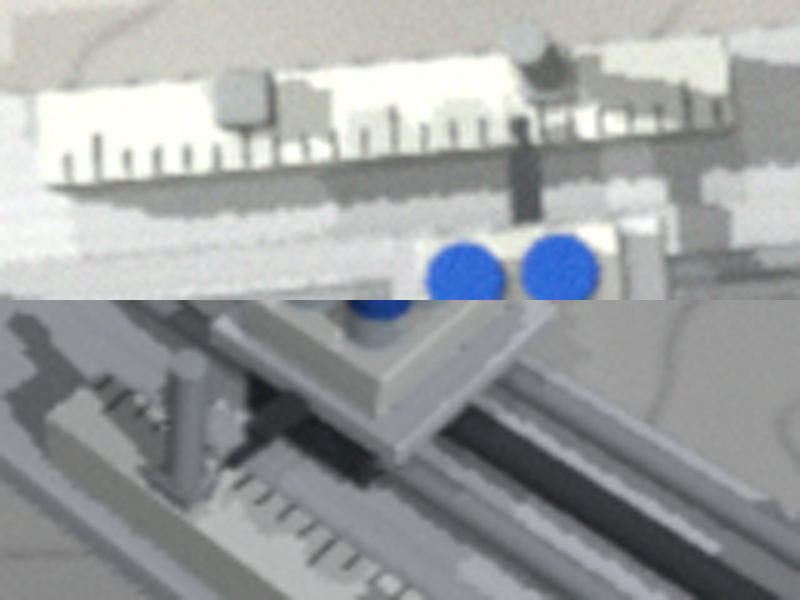

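The pointer is now near (520,118) in the top crop, short of the pin collar at about (549,90). I'll measure the travel from the caps.

```bash
python3 - <<'E'
from h import *
np.set_printoptions(precision=4,suppress=True)
D={k:pickle.load(open(f"pics/{k}.pkl","rb")) for k in("top0","top2","side0","side2")}
C={}
for k,s in D.items():
    P=s["pixels"].astype(int);m=((P[:,:,2]>90)&(P[:,:,2]-P[:,:,0]>70)).astype(np.uint8)
    n,l,st,c=cv2.connectedComponentsWithStats(m)
    c=[plane(s,c[i],.12)[:2] for i in range(1,n) if 60<st[i,4]<400]
    C[k]=np.array(c);print(k,len(c),C[k].mean(0))
for v in("top","side"):
    if len(C[v+"0"])==len(C[v+"2"]): d=C[v+"2"].mean(0)-C[v+"0"].mean(0);print(v,d,np.linalg.norm(d),np.degrees(np.arctan2(-d[0],d[1])))
# pointer bar columns in top: dark centroid per row
for k in("top0","top2"):
    g=cv2.cvtColor(D[k]["pixels"],cv2.COLOR_RGB2GRAY).astype(float)
    x0=173 if k=="top0" else 194
    for r in range(203,226,2):
        w=np.clip(75-g[r,x0-9:x0+10],0,None);print(k,r,round((w@np.arange(x0-9,x0+10))/max(w.sum(),1e-9),2) if w.sum()>15 else None,int(w.sum()),end=" | ")
    print()
E
```

```text
top0 6 [0.5135 0.109 ]
top2 6 [0.5168 0.0726]
side0 2 [0.5186 0.1117]
side2 2 [0.5217 0.0756]
top [ 0.0032 -0.0364] 0.036500862388037625 -174.91467282174997
side [ 0.003  -0.0361] 0.03617796603182854 -175.21551511285776
top0 203 None 0 | top0 205 None 2 | top0 207 172.86 44 | top0 209 172.86 43 | top0 211 174.32 164 | top0 213 171.39 198 | top0 215 172.46 170 | top0 217 172.46 168 | top0 219 172.27 140 | top0 221 172.86 126 | top0 223 172.92 129 | top0 225 172.9 106 | 
top2 203 None 0 | top2 205 193.59 17 | top2 207 None 9 | top2 209 194.67 39 | top2 211 194.09 79 | top2 213 194.3 71 | top2 215 194.56 86 | top2 217 194.76 76 | top2 219 194.92 73 | top2 221 195.03 76 | top2 223 194.87 61 | top2 225 None 0 |
```

send_rows --commands "15 -0.21 -0.37 0 0;15 -0.27 -0.33 0 0;15 -0.32 -0.28 0 0;15 -0.365 -0.22 0 0;15 -0.4 -0.16 0 0;15 -0.42 -0.09 0 0;15 0 0 0 0;15 0 0 0 0;15 0 0 0 0"

```text
t: 8.35
tcp_pos: [0.5078, -0.1315, 0.1388]
tool_rot: [0.197, 0.98, -0.001, 0.002]
force: [0.2, -3.7, 9.4]
finger_gap: 0.252
gripper_force: 39.9
```

```bash
python3 - <<'E'
from h import *
from station import cams,readout
np.set_printoptions(precision=4,suppress=True)
print(readout.sense()["tcp_pos"])
D={n:cams.snapshot(n) for n in("top","side")}
for n in D: pickle.dump(D[n],open(f"pics/{n}3.pkl","wb"))
uy=np.array([-.0875,.9962])
s=D["top"];P=s["pixels"].astype(int);m=((P[:,:,2]>90)&(P[:,:,2]-P[:,:,0]>70)).astype(np.uint8)
n,l,st,c=cv2.connectedComponentsWithStats(m);c=np.array([plane(s,c[i],.12)[:2] for i in range(1,n) if 60<st[i,4]<400])
print(len(c),c.mean(0),"caps y",c.mean(0)@uy)
t=D["top"]["pixels"][:,:,::-1];q=D["side"]["pixels"][:,:,::-1]
a=cv2.resize(t[183:233,170:220],(400,400),interpolation=cv2.INTER_CUBIC)
b=cv2.resize(q[215:265,250:300],(400,400),interpolation=cv2.INTER_CUBIC)
cv2.imwrite("pics/m3.png",np.hstack([cv2.convertScaleAbs(a,alpha=1.5),b]))
E
```

```text
[ 0.5078 -0.1315  0.1388]
6 [0.5175 0.0627] caps y 0.017153870270876035
```

View pics/m3.png

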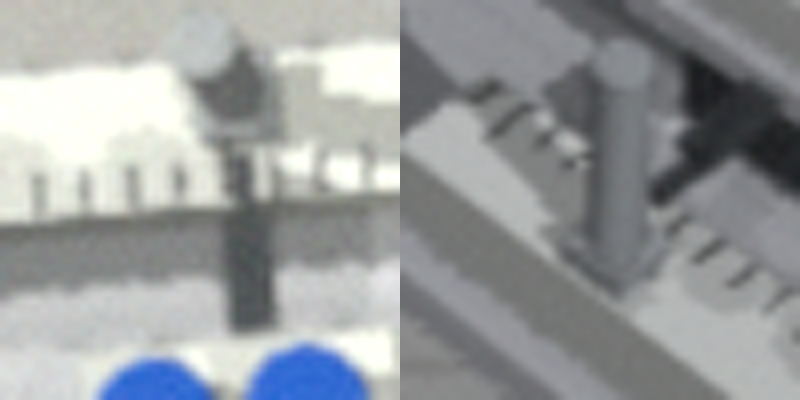

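Pin and caps agree to within a millimetre: the pointer at (238,170) in the left crop lines up with the collar at about 205–270. I'll release, lift, and check with the wrist camera.

send_rows --commands "30 0 0 0 0;40 0 0 0 0;60 0 0 0 0;85 0 0 0 0;85 0 0 0 0;85 0 0 0 0;85 0 0 0 0;85 0 0 -0.5 0;85 0 0 -1 0;85 0 0 -1 0;85 0 0 -1 0;85 0 0 -1 0;85 0 0 -1 0;85 0 0 -1 0;85 0 0 0 0;85 0 0 0 0"

```text
t: 9.78
tcp_pos: [0.5071, -0.1303, 0.2688]
tool_rot: [0.197, 0.98, -0.0, 0.002]
force: [-0.5, 0.0, -0.9]
finger_gap: 1.002
gripper_force: 0.0
```

```bash
python3 - <<'E'
from h import *
from station import cams,readout
np.set_printoptions(precision=4,suppress=True)
T=readout.sense()["tcp_pos"];print(T)
w=cams.snapshot("wrist");print(w["eye"],w["intrinsics"][0,0],"axis hit z=.056:",plane(w,(256,192),.056))
target=np.array([.612,.072]);print("shift so axis foot is at pin:",target-plane(w,(256,192),.085)[:2])
K=w["intrinsics"];Rm=R.from_quat(w["rotation"]).as_matrix()
for z,p in((.056,(.605,.072)),(.115,(.619,.0717))):
    c=Rm.T@(np.array([*p,z])-w["eye"]);print((K@c/c[2])[:2])
s=cams.snapshot("top");P=s["pixels"].astype(int);m=((P[:,:,2]>90)&(P[:,:,2]-P[:,:,0]>70)).astype(np.uint8)
n,l,st,c=cv2.connectedComponentsWithStats(m);c=np.array([plane(s,c[i],.12)[:2] for i in range(1,n) if 60<st[i,4]<400])
print(len(c),"caps y",c.mean(0)@np.array([-.0875,.9962]))
E
```

```text
[ 0.5071 -0.1303  0.2688]
[ 0.444  -0.1044  0.4034] 326.12613613650126 axis hit z=.056: [ 0.5378 -0.1354  0.056 ]
shift so axis foot is at pin: [0.082  0.2048]
[455.1192 175.9204]
[496.9426 203.9383]
6 caps y 0.01716870135067119
```

send_rows --commands "85 0.04 1 0.2 0;85 0.04 1 0.2 0;85 0.04 1 0.2 0;85 0.04 1 0.2 0;85 0.04 1 0.2 0;85 0.04 1 0.2 0;85 0.04 1 0.2 0;85 0.04 1 0.2 0;85 0.04 1 0.2 0;85 0.04 1 0.2 0;85 0 0 0 0;85 0 0 0 0;85 0 0 0 0"

```text
t: 10.97
tcp_pos: [0.5757, 0.0571, 0.2263]
tool_rot: [0.197, 0.98, -0.0, -0.001]
force: [-0.5, -0.1, -0.3]
finger_gap: 0.997
gripper_force: 0.0
```

```bash
python3 - <<'E'
from h import *
from station import cams
w=cams.snapshot("wrist");pickle.dump(w,open("pics/w4.pkl","wb"))
K=w["intrinsics"];Rm=R.from_quat(w["rotation"]).as_matrix();print(w["eye"])
for z,p in((.056,(.605,.072)),(.115,(.619,.0717))):
    c=Rm.T@(np.array([*p,z])-w["eye"]);print((K@c/c[2])[:2])
c=(K@(Rm.T@(np.array([.61,.072,.06])-w["eye"])));u,v=(c/c[2])[:2].astype(int)
u0,v0=max(0,u-100),max(0,v-75);print(u0,v0)
cv2.imwrite("pics/m4.png",cv2.resize(w["pixels"][v0:v0+150,u0:u0+200,::-1],None,fx=4,fy=4,interpolation=cv2.INTER_CUBIC))
E
```

```text
[0.51328026 0.08276908 0.36121285]
[275.50217634 196.02546123]
[287.12372883 231.79317082]
177 126
```

View pics/m4.png

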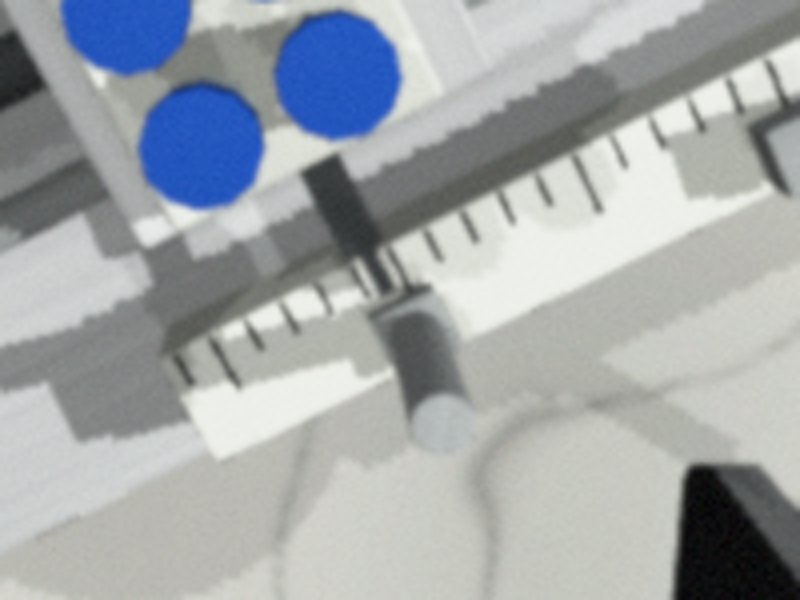

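The wrist crop (offset 177,126, ×4) shows the pointer tip at about (385,290), its root at (322,165), the collar's near edge from (370,315) to (430,285), and the pin top at (442,423).

```bash
python3 - <<'E'
from h import *
np.set_printoptions(precision=4,suppress=True)
w=pickle.load(open("pics/w4.pkl","rb"));uy=np.array([-.0875,.9962]);ux=np.array([.9962,.0875])
c=lambda x,y:(177+(x+.5)/4-.5,126+(y+.5)/4-.5)
def S(n,x,y,z):
    p=plane(w,c(x,y),z)[:2];print(n,z,"y %.1f x %.1f mm"%(p@uy*1e3,p@ux*1e3))
S("tip",385,290,.056);S("root",322,165,.056);S("barend",363,240,.056)
S("pintop",442,423,.115)
for z in(.058,.060,.065): S("corner-",370,315,z);S("corner+",430,285,z)
S("cap",201,145,.12);S("cap",338,75,.12)
S("railL",165,350,.05);S("railR",800,45,.05)
t=pickle.load(open("pics/top3.pkl","rb"))
d=lambda x,y:(170+(x+.5)/8-.5,183+(y+.5)/8-.5)
def S(n,x,y,z):
    p=plane(t,d(x,y),z)[:2];print("top",n,z,"y %.1f x %.1f mm"%(p@uy*1e3,p@ux*1e3))
S("tip",238,150,.056);S("root",250,325,.056);S("pintop",203,45,.115)
s=pickle.load(open("pics/side3.pkl","rb"))
d2=lambda x,y:(250+(x-400+.5)/8-.5,215+(y+.5)/8-.5)
def S(n,x,y,z):
    p=plane(s,d2(x,y),z)[:2];print("side",n,z,"y %.1f x %.1f mm"%(p@uy*1e3,p@ux*1e3))
S("tip",655,195,.056);S("root",745,90,.056);S("pintop",622,62,.115)
E
```

```text
tip 0.056 y 15.6 x 609.7 mm
root 0.056 y 16.2 x 575.0 mm
barend 0.056 y 16.5 x 596.0 mm
pintop 0.115 y 17.4 x 622.6 mm
corner- 0.058 y 9.6 x 613.1 mm
corner+ 0.058 y 25.9 x 613.1 mm
corner- 0.06 y 9.8 x 612.5 mm
corner+ 0.06 y 26.0 x 612.4 mm
corner- 0.065 y 10.3 x 610.9 mm
corner+ 0.065 y 26.2 x 610.9 mm
cap 0.12 y 2.4 x 549.3 mm
cap 0.12 y 31.1 x 549.6 mm
railL 0.05 y -41.0 x 599.8 mm
railR 0.05 y 129.1 x 603.2 mm
top tip 0.056 y 18.5 x 611.6 mm
top root 0.056 y 18.5 x 574.2 mm
top pintop 0.115 y 18.2 x 622.9 mm
side tip 0.056 y 14.6 x 606.0 mm
side root 0.056 y 8.2 x 567.1 mm
side pintop 0.115 y 18.0 x 623.0 mm
```

send_rows --commands "85 -0.4 0 0.5 0;85 -0.4 0 0.5 0;85 0 0 0.5 0;85 0 0 0.5 0;85 0 0 0 0;85 0 0 0 0;85 0 0 0 0"

```text
t: 11.6
tcp_pos: [0.5911, 0.0513, 0.1871]
tool_rot: [0.197, 0.98, -0.0, -0.0]
force: [0.5, 0.1, 0.2]
finger_gap: 0.994
gripper_force: 0.0
```

```bash
python3 - <<'E'
from h import *
from station import cams
uy=np.array([-.0872,.9962]);ux=np.array([.9962,.0872])
def rect(s,img,z,X,Y,ppm):   # columns: stage y, rows: stage x
    Rm=R.from_quat(s["rotation"]).as_matrix();yy,xx=np.meshgrid(np.arange(*Y,1/ppm),np.arange(*X,1/ppm))
    p=(xx[...,None]*ux+yy[...,None]*uy)/1e3;p=np.dstack([p,np.full(xx.shape,z)])
    c=(p-s["eye"])@Rm@s["intrinsics"].T
    return cv2.remap(img,(c[...,0]/c[...,2]).astype(np.float32),(c[...,1]/c[...,2]).astype(np.float32),cv2.INTER_CUBIC)
out=[]
for n in("wrist","top"):
    S=[cams.snapshot(n) for _ in range(8)];s=S[0]
    im=np.mean([q["pixels"] for q in S],0).astype(np.uint8)[:,:,::-1].copy()
    pickle.dump((s,im),open(f"pics/{n}5.pkl","wb"))
    r=rect(s,im,.056,(580,635),(-2,38),10);r=np.ascontiguousarray(r)
    for k in range(0,40,5): cv2.line(r,(10*k+20,0),(10*k+20,8 if k%10 else 18),(0,0,255),1)
    out.append(r)
    g=cv2.cvtColor(im,cv2.COLOR_BGR2GRAY)
    q=rect(s,g,.056,(575,625),(-2,38),2)
    for x in(580,586,592,598,604,608,611,614,617): print(n,x,q[(x-575)*2][10:70:2])
cv2.imwrite("pics/m5.png",np.hstack(out))
E
```

```text
wrist 580 [198 198 199 198 199 199 199 182 123  67  58  57  56  60  64  61  64  67
 118 183 201 200 201 201 201 201 201 201 201 202]
wrist 586 [119 118 118 118 119 118 118 108  78  61  59  57  55  56  56  57  58  61
  81 110 119 118 118 119 118 118 118 119 119 118]
wrist 592 [113 114 112 113 112 113 113 106  84  69  61  58  56  55  56  56  58  63
  84 107 112 116 112 112 113 113 113 113 113 113]
wrist 598 [128 125 129 127 125 114 103  96  92  93  91  81  64  58  58  64  80  90
  94 103 106 106 105 104 104 103 105 103 104 103]
wrist 604 [203 212 211 203 193 186 179 143  97 162 217 170  90  67  66 114 184 166
 105 171 221 224 225 225 225 225 222 171 126 198]
wrist 608 [232 233 227 233 234 233 229 205 150 183 218 167  91  66  70 119 183 166
 112 162 205 208 211 220 224 226 221 178 145 200]
wrist 611 [184 183 180 181 178 169 158 157 154 161 161 153 140 137 136 133 126  97
  68 107 143 160 205 232 235 229 226 225 225 225]
wrist 614 [181 180 181 181 179 162 129 115 114 113 115 118 119 121 120 116 116 118
 118 119 119 120 126 163 222 236 235 232 230 229]
wrist 617 [182 182 182 182 180 162 1
[... 395 characters left out ...]
  76  76  76  76  75  75  75  75  75  74  75
  76  77  78  80  81  83  86  93  99 104 106 106]
top 598 [75 75 74 75 75 74 74 74 75 75 76 76 75 76 76 75 75 75 78 80 82 78 72 60
 47 39 33 31 31 33]
top 604 [76 75 75 75 74 74 76 76 74 74 75 73 73 74 75 76 77 79 80 80 77 68 56 44
 34 33 34 36 36 36]
top 608 [75 75 75 75 74 74 75 75 74 75 75 75 75 75 76 78 79 81 81 75 64 51 41 38
 36 36 37 38 39 38]
top 611 [74 74 75 75 75 75 75 76 75 74 74 76 75 74 76 78 80 80 77 70 59 45 38 40
 38 37 39 40 42 43]
top 614 [74 74 74 75 76 75 75 76 76 75 74 74 75 77 77 79 80 79 76 70 65 65 66 70
 73 76 79 81 82 82]
top 617 [74 75 75 75 74 74 74 75 75 74 74 75 76 78 80 80 81 83 87 90 91 91 92 91
 89 84 81 79 76 75]
```

View pics/m5.png

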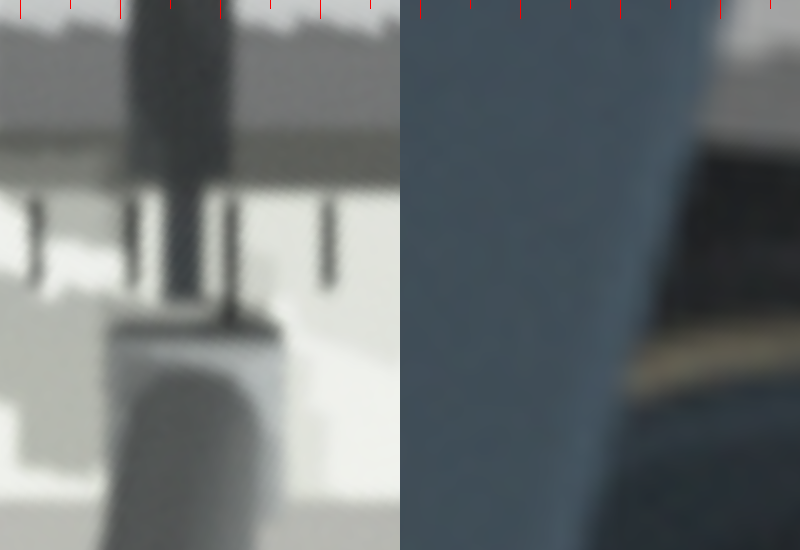

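The rectified wrist view (10 px/mm) shows the pointer tip centred at x≈182, and the collar from 107 to 285, centred at about 196. The carriage has overshot by about 1.5 mm, so I'll re-grasp and turn back about 9° clockwise.

send_rows --commands "85 0 0 -1 0;85 0 0 -1 0;85 0 0 -1 0;85 0.03 -1 0 0;85 0.03 -1 0 0;85 0.03 -1 0 0;85 0.03 -1 0 0;85 0.03 -1 0 0;85 0.03 -1 0 0;85 0.03 -1 0 0;85 0.03 -1 0 0;85 0.03 -1 0 0;85 0.03 -1 0 0;85 0 0 0 0;85 0 0 0 0;85 0 0 0 0"

```text
t: 13.73
tcp_pos: [0.5085, -0.1305, 0.2474]
tool_rot: [0.197, 0.98, 0.0, 0.0]
force: [0.5, 0.2, -0.4]
finger_gap: 0.998
gripper_force: 0.0
```

send_rows --commands "85 0 -0.05 1 0;85 0 0 1 0;85 0 0 1 0;85 0 0 1 0;85 0 0 1 0;85 0 0 0.4 0;85 0 0 0 0;60 0 0 0 0;40 0 0 0 0;30 0 0 0 0;15 0 0 0 0;15 0 0 0 0;15 0 0 0 0;15 0 0 0 0;15 0 0 0 0;15 0 0 0 0" --grip_force 40

```text
t: 15.07
tcp_pos: [0.5085, -0.132, 0.1402]
tool_rot: [0.197, 0.98, -0.0, 0.001]
force: [0.2, 0.4, 6.0]
finger_gap: 0.249
gripper_force: 39.1
```

```bash
cat >> h.py <<'E'
def capsy():
    from station import cams
    s=cams.snapshot("top");P=s["pixels"].astype(int);m=((P[:,:,2]>90)&(P[:,:,2]-P[:,:,0]>70)).astype(np.uint8)
    n,l,st,c=cv2.connectedComponentsWithStats(m);c=np.array([plane(s,c[i],.12)[:2] for i in range(1,n) if 60<st[i,4]<400])
    return len(c),c.mean(0)@np.array([-.0875,.9962])*1e3
E
python3 -c "
from h import *
print(capsy())"
```

```text
(6, np.float64(17.17957108055163))
```

send_rows --commands "15 0.2 0.02 0 0;15 0.2 0.04 0 0;15 0 0 0 0;15 0 0 0 0;15 0 0 0 0"

```text
t: 15.53
tcp_pos: [0.5018, -0.1277, 0.1402]
tool_rot: [0.197, 0.98, -0.0, 0.001]
force: [2.2, 0.7, 6.9]
finger_gap: 0.249
gripper_force: 39.6
```

```bash
python3 -c "
from h import *
print(capsy(),capsy())"
```

```text
(6, np.float64(18.613367814520785)) (6, np.float64(18.60143668841464))
```

send_rows --commands "30 0 0 0 0;40 0 0 0 0;60 0 0 0 0;85 0 0 0 0;85 0 0 0 0;85 0 0 0 0;85 0 0 0 0;85 0 0 -0.5 0;85 0 0 -1 0;85 0 0 -1 0;85 0 0 -1 0;85 0 0 -1 0;85 0 0 -1 0;85 0 0 0 0"

```text
t: 16.8
tcp_pos: [0.5034, -0.1286, 0.2539]
tool_rot: [0.197, 0.98, -0.001, 0.004]
force: [0.6, -0.6, 0.4]
finger_gap: 0.99
gripper_force: 0.0
```

send_rows --commands "85 -0.06 1 0 0;85 -0.06 1 0 0;85 -0.06 1 0 0;85 -0.06 1 0 0;85 -0.06 1 0 0;85 -0.06 1 0 0;85 -0.06 1 0 0;85 -0.06 1 0 0;85 -0.06 1 0 0;85 -0.06 1 0 0;85 0 0 1 0;85 0 0 1 0;85 0 0 1 0;85 0 0 0 0;85 0 0 0 0;85 0 0 0 0"

```text
t: 18.13
tcp_pos: [0.5899, 0.0521, 0.19]
tool_rot: [0.197, 0.98, 0.0, 0.0]
force: [1.2, 0.0, 0.5]
finger_gap: 0.996
gripper_force: 0.0
```

```bash
python3 - <<'E'
from h import *
from station import cams
print(capsy())
uy=np.array([-.0872,.9962]);ux=np.array([.9962,.0872])
S=[cams.snapshot("wrist") for _ in range(6)];s=S[0];g=cv2.cvtColor(np.mean([q["pixels"] for q in S],0).astype(np.uint8),cv2.COLOR_RGB2GRAY)
Rm=R.from_quat(s["rotation"]).as_matrix();print(s["eye"])
Y=np.arange(0,38,1.)
for x in(586,592,604,607,609,612,614,616,618):
    p=np.c_[(x*ux+Y[:,None]*uy)/1e3,np.full(len(Y),.056)];c=(p-s["eye"])@Rm@s["intrinsics"].T;c=(c/c[:,2:])[:,:2].astype(np.float32)
    print(x,cv2.remap(g,c[None,:,0],c[None,:,1],cv2.INTER_LINEAR)[0])
E
```

```text
(1, np.float64(37.21717635896063))
[0.5273169  0.07773146 0.32518006]
586 [122 119 118 118 118 118 118 118 118 119 119 115  97  70  59  58  57  56
  58  59  62  64  75 101 115 118 118 118 118 118 118 118 117 118 118 118
 118 117]
592 [116 115 116 115 116 116 116 115 115 115 115 110  95  72  62  58  56  56
  56  58  60  63  75 100 112 115 115 115 115 116 116 115 114 115 115 115
 115 115]
604 [223 171 169 223 223 203 192 184 179 167 141 108 160 218 229 206 134  76
  67  84 109 110 170 215 224 225 225 225 225 217 173 140 193 222 225 226
 225 225]
607 [221 165 168 228 238 239 238 237 236 233 208 145 161 216 227 202 131  78
  67  87 110 110 160 200 208 213 222 225 225 217 174 142 193 221 225 225
 225 226]
609 [181 157 182 225 229 223 223 228 227 224 204 165 179 212 211 182 123  78
  70  91 116 110 157 197 207 216 232 234 230 220 187 165 202 222 225 225
 225 225]
612 [181 181 183 183 182 181 180 177 169 159 151 149 151 151 146 142 136 134
 133 123 100  75  94 127 161 195 226 235 237 234 228 225 225 225 225 224
 224 225]
614 [182 182 181 181 181 182 181 178 162 128 105 103 102 104 104 106 102 105
 103 102  94  92  90  98 101 122 165 219 237 238 233 228 227 226 225 225
 225 225]
616 [182 181 181 181 182 182 181 179 162 131 122 123 126 129 136 140 145 146
 152 152 156 156 160 159 166 172 186 213 231 236 239 238 236 233 230 229
 227 226]
618 [181 182 181 182 182 183 180 180 161 134 120 113 111 107 101  98  95 100
 104 117 131 144 164 177 184 186 192 208 223 231 238 240 240 240 239 239
 237 236]
```

```bash
python3 -c "
from station import sign_off
print(sign_off())"
```

```text
the job is handed in; nothing more can be done
None
```

The carriage pointer is level with the tall pin to about 0.3 mm (last wrist-camera measurement); I overshot by about 1.5 mm and cranked back, then released the knob, moved the gripper clear and handed the job in at about 18 s.

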